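# Fresh pressing from the die to the sifting booth

## Task

Swing the steel hold-down bar well clear of the copper box body in the tilted forming die and leave it aside, then draw the box body straight out of the die cavity and set it down gently, open side up, centred on the stand in the small open-topped sifting booth with its long side along the stand's long side. When you have let go of it, push the booth's door shut until it snaps home on its catch, and leave the things standing about where they are.

Things in the scene. Friction and masses are not known exactly. Their poses are not given: they have to be found in the camera images.
- die: Fixed forming die, leaning 0.5 rad (29 degrees) sideways, to the robot's right. Origin: centre of the cavity mouth on its top face, 112 mm above the table; z out of the cavity (up and to the right), x up the slope (leftwards), y level, roughly towards the robot. Block 100 (x) x 110 (y); cavity 43 (x) x 63 (y), 18 deep, chamfer 2. Bed plate 150 (x) x 220 (y), its top 35 below the die's face.
- part: Copper box body, open on top: 40 (x) x 60 (y) x 42 (z) outside, walls 3, about 0.14 kg. Origin: centre of its underside; z out of its open side, y along its long side. It starts in the die's cavity, axes along the die's, underside on the cavity floor, 24 of its height proud of the die's face.
- clamp (a joint): Angle of the hold-down bar about its pivot: 0 = across the box body's centre; grows as it swings aside, counterclockwise looking down onto the die's face (its end goes down the slope, then away from the robot), stop at 1.7. From about 0.9 on it is clear of the gripper. Stiff (about 1 N at the pin), stays where it is left. Starts 0 to 0.25.
- clamp_hinge (a point): Pivot of the hold-down bar, at die x +52, y -80 (steel post, diameter 22), on its axis (along the die's z) at the bar's underside, 28 above the die's face. Its axes turn with the bar: equal to the die's at joint 0.
- clamp_pin (a point): Top centre of the black upright pin (diameter 12, along the die's z) at the bar's free end, 115 from the pivot. The pin stands 34 proud of the bar; the bar is 7 thick and 16 wide, its underside 28 above the die's face (4 above the box body's rim).
- stand: Fixed dark steel stand inside the booth: flat top 64 (x) x 90 (y), level, 70 above the table, on four legs. Origin: centre of its top face; y along its long side, z up.
- booth: Small sifting booth, fixed, open on top: base 220 x 220 x 20, side walls and clear back wall to 120 above the table, corner posts to 130. Origin: centre of its underside on the table; its open front faces -x of its frame; front corner posts at x -98, y +-106.
- door (a joint): Angle of the booth's front door: 0 = shut, grows as its free edge opens towards the robot (-x of the booth). Starts 0.55 to 0.95. Swings lightly; in the last 0.1 rad it meets a sprung roller catch near the free edge (5 to 8 N when pushed 140 mm from the hinge), snaps past it and stays held shut near 0.
- door_hinge (a point): Top of the door's hinge axis (vertical), 132 above the table. Its axes turn with the door: y from the hinge along the door to its free edge, x from the outer side into the booth. The door is 200 wide (y 0 to 200), 110 high (22 to 132 above the table); its outer face is at x -8, its framing strips at -11.
- door_edge (a point): Top corner of the door at its free edge, on its outer face (x -8, y 200 from the hinge), 132 above the table.
- jar0: low lidded powder jar, diameter 48, 36 high, clear with a white cap; loose bystander, to be left alone. Origin: centre of its underside.
- jar1: low lidded powder jar, diameter 48, 36 high, clear with a white cap; loose bystander, to be left alone. Origin: centre of its underside.
- jar2: low lidded powder jar, diameter 48, 36 high, clear with a white cap; loose bystander, to be left alone. Origin: centre of its underside.
- mug: open steel brush cup, diameter 72, 85 high; loose bystander. Origin: centre of its underside.
- dome_punch: turned wooden punch standing upright, diameter 40, 85 high; loose bystander. Origin: centre of its underside.
- hammer: hammer 220 long lying flat, head about 35 high; loose bystander. Origin: under about the middle of its length.
- bench_block: steel block 60 x 60 x 25; loose bystander. Origin: centre of its underside.
- spool: brass cylinder diameter 44, 30 high; loose bystander. Origin: centre of its underside.
There are look-alikes about, which are no part of the job. Leave any purple or red look-alike of the part alone.

How it is judged:
By the outcome, as a careful person would: the job done as asked, in the order asked, and still so for the second after the job is handed in, with the robot touching nothing.
It also fails if it takes over 59 s, if anything falls off the work surface, if the arm or the gripper's body presses on something with over 40 N, if the wrist force passes 120 N, or if a joint passes its speed limit or range.

## Robot

A 7-joint arm with a two-finger parallel gripper is mounted at the origin on the work surface. World frame = base frame: x ahead of the robot, y to its left, z up, the work surface at z = 0. Lengths are in m, angles in rad, forces in N, time in s.
With the tool pointing down it reaches from about 0.4 to 0.925 m from the base axis. Payload 5.6 kg.
Tool frame: the origin (TCP) lies at the very end of the fingers, on their centre line; the grasp point (between the pads) lies 19 mm behind it; z points along the fingers, y is the line along which they close (so a half turn about z gives the same grasp; the last joint's range is limited). The gripper opens to 85 mm and grips with 20 to 120 N. Pads are 22 mm wide; open, the fingers measure 114 mm over their backs; the gripper's body (76 mm by 85 mm) begins 54 mm behind the grasp point. The pads swing forward as they close: fully open they stand 13 mm farther back than shut.
Start: joints at [-1.275, 0.468, -0.012, 1.603, 0.006, 1.071, -0.056], TCP at [0.216, 0.613, 0.231] pointing down, gripper open.
Joint ranges: [-2.53, 2.53], [-0.31, 2.02], [-1.57, 1.55], [0.28, 2.44], [-1.29, 4.43], [0.15, 1.84], [-2.92, 2.92]. Speed limits (rad/s): [2.57, 2.57, 3.14, 3.14, 3.14, 3.14, 3.14].

## Interface

Orientations are given as a unit quaternion [w, x, y, z].
In Python, from station import ctrl gives the robot as it stands.
- The arm moves only by the shell command python3 -m jog 'ROWS'. ROWS is JSON, a list that holds one entry, the list of rows, each a list of 7 numbers: the finger opening in mm, from 0 to 85.4, then the shift along the tool's x, y, z in units of 25 mm (1.0 is 25 mm), then the turn, a rotation vector about the tool's x, y, z in units of 10 degrees (1.0 is 10 degrees). In form: [[[claw, dx, dy, dz, rx, ry, rz], ...]]. A call has 1 to 12 rows; each row shifts and turns the commanded pose from where the row before left it, along the tool's axes as they then stand; what a row does not reach is not made up. A row lasts 1/8 s, in which the tool goes at most 62.5 mm and 10.7 degrees, less where a joint would pass 70% of its speed; a pose out of reach is approached as far as the arm can. A call is refused whole if a number of a shift passes 1 or a number of a turn 1, either way. A call with a gripper value outside its range is refused whole. The fingers move at their own pace and stop on an object; the grip force is fixed at half the most. Time passes only in rows, so rows that do not move let the fingers close. It gives the time, the measured TCP pose, the force, the opening and the grip force at its end, in the units of the state.
- ctrl.state(): the state, without advancing time (a new reading comes with each control period).
- ctrl.grab_frame(name): name is "scene" or "top" or "wrist"; returns (picture, depth): 384x512x3 uint8, red, green, blue; 384x512 float32, m along the optical axis (not along the pixel's ray), 0 where there is no reading.
- ctrl.camera_info(name): a dict with "fx", "fy", "cx", "cy" (pixels), "D" ([k1, k2, p1, p2, k3] as OpenCV has them; the pictures are not rectified), "R" (3x3) and "t" (3): a world point X has camera coordinates R X + t. Camera axes: x right, y down, z forward; pixel columns grow to the right and rows downward; lengths in m; the calibration is good to about 2 mm. A picture is of the moment at which its call begins: read the wrist's pose just before it. camera_info takes no time and is no camera call; for the wrist camera it gives the pose at the moment of the call.
- ctrl.hand_in(): hands the job in; it is judged then, once.
The state is a dict: "clock": time; "qpos": joint angles; "joint_vel": joint speeds; "effort": joint torques, N m; "tool_pos": TCP position; "ee_rot": TCP orientation; "ft_force": force on the tool from outside, world axes, zero at the start; "moment": the same for the moment, N m; "gripper_width": opening from 0.0 (shut) to 1.0 (fully open); "grip_force": force on a finger pad.
Only numpy, scipy, OpenCV 4.12 (cv2) and the standard library are available. Lean on these libraries where they do the work, as an engineer would, in place of code of your own. Each camera call takes 0.05 s, during which the arm holds its last target. There are 200 camera calls.

## Working session

There is one attempt and no reset: what is moved stays moved. The work goes in short steps, Python scripts to look and compute and a shell command to move; the robot and the scene stay as the last step left them, time stands still between calls to the robot, and variables do not carry over. Pictures are saved under pics/ and viewed, at most 10 in all, crops included, and the job is handed in when it is done.

```bash
ls; mkdir -p pics; cat > h.py <<'E'
import numpy as np, cv2, json
from station import ctrl
from scipy.spatial.transform import Rotation as Ro
def save(n,fn):
    ci=ctrl.camera_info(n); im,d=ctrl.grab_frame(n)
    cv2.imwrite(f'pics/{fn}.png',cv2.cvtColor(im,cv2.COLOR_RGB2BGR)); np.savez(f'pics/{fn}.npz',im=im,d=d,**{k:np.array(v) for k,v in ci.items()})
    return load(fn)
def load(fn): return dict(np.load(f'pics/{fn}.npz'))
def norm(c,uv):
    K=np.array([[c['fx'],0,c['cx']],[0,c['fy'],c['cy']],[0,0,1]],float)
    return cv2.undistortPoints(np.array(uv,float).reshape(-1,1,2),K,np.array(c['D'],float)).reshape(-1,2)
def depthpt(c,uv):
    uv=np.atleast_2d(uv); n=norm(c,uv); z=np.array([c['d'][int(v),int(u)] for u,v in uv])
    return (np.c_[n,np.ones(len(n))]*z[:,None]-c['t'])@c['R']
def plane(c,uv,p0,nn=(0,0,1)):
    n=norm(c,uv); o=-c['R'].T@c['t']; r=np.c_[n,np.ones(len(n))]@c['R']; nn=np.array(nn,float)
    s=((np.array(p0)-o)@nn)/(r@nn); return o+r*s[:,None]
def proj(c,X):
    K=np.array([[c['fx'],0,c['cx']],[0,c['fy'],c['cy']],[0,0,1]],float)
    return cv2.projectPoints(np.atleast_2d(X).astype(float),cv2.Rodrigues(c['R'])[0],c['t'],K,np.array(c['D'],float))[0].reshape(-1,2)
def tool():
    s=ctrl.state(); q=s['ee_rot']; return np.array(s['tool_pos']),Ro.from_quat([q[1],q[2],q[3],q[0]])
def togo(P,R):
    "shift in tool axes (units 25mm) and turn (units 10deg) to goal"
    p,r=tool(); return np.round(r.inv().apply(np.array(P)-p)/.025,2), np.round((r.inv()*R).as_rotvec(degrees=True)/10,2)
E
python3 - <<'E'
from h import *
for n in ['scene','top']:
    c=save(n,n+'0'); print(n,c['R'].round(3).tolist(),c['t'].round(3),c['fx'],c['D'])
a=cv2.imread('pics/scene0.png');b=cv2.imread('pics/top0.png')
cv2.imwrite('pics/v1.png',cv2.resize(a,(800,600)));cv2.imwrite('pics/v2.png',cv2.resize(b,(800,600)))
print(ctrl.state())
E
```

```text
pics
scene [[-0.467, 0.884, -0.016], [0.479, 0.238, -0.845], [-0.743, -0.402, -0.535]] [ 0.26  -0.134  1.591] 427.2211091085017 [0.04896254 0.         0.         0.         0.        ]
top [[-0.029, -0.999, -0.017], [-0.988, 0.031, -0.15], [0.15, 0.012, -0.989]] [0.031 0.522 1.716] 483.5016873374208 [-0.16520986  0.          0.          0.          0.        ]
{'clock': 0.1, 'qpos': array([-1.27497896,  0.46828733, -0.01157975,  1.60353838,  0.00599671,
        1.07141449, -0.05629095]), 'joint_vel': array([ 0.00134615, -0.00283368,  0.0002562 , -0.00348616, -0.00133257,
        0.00080493, -0.00052574]), 'effort': array([ 9.95382652e-04, -5.33519840e+01,  2.14713922e-02, -2.51968396e+01,
        1.15176055e-02,  4.26606392e-03,  5.07984012e-06]), 'tool_pos': array([0.21594766, 0.61254026, 0.2304319 ]), 'ee_rot': array([-7.45693724e-05,  1.68637687e-01,  9.85677777e-01, -8.03250997e-04]), 'ft_force': array([-0.27886631, -0.84506122,  0.3901259 ]), 'moment': array([-0.02611303,  0.02662704,  0.00881705]), 'grip_force': 0.0, 'gripper_width': 1.0026790298497437}
```

View pics/v1.png

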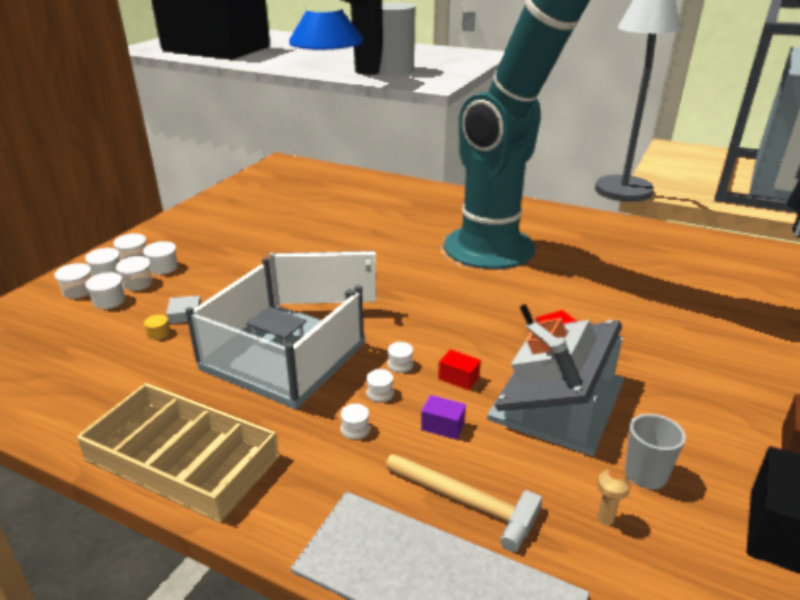

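View pics/v2.png

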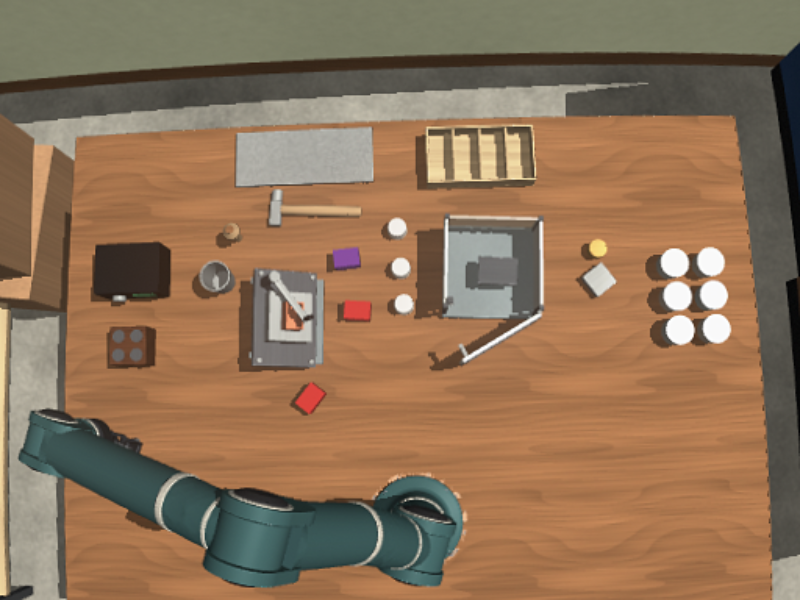

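The scene view shows the copper part in the tilted die at about (548,340) under the bar, with the pin at (525,315). The booth is centred at (280,330) with its door ajar at (325,280).
Candidates for the part:
- the copper box in the die: top (293,315), scene (548,340)
- red boxes: top (357,311) and (309,398)
- the purple box: top (346,258)

I choose the one in the die and will check it close up.

```bash
python3 - <<'E'
from h import *
c=load('top0'); k=.64
P=lambda uv,z: plane(c,np.array(uv)*k,[0,0,z]).round(3).tolist()
print('die',P([[293,315]],.112),depthpt(c,np.array([[293,315],[275,345],[300,328]])*k).round(3))
print('hingetop,pin',P([[273,277]],.18),P([[308,317]],.15))
print('stand',P([[476,257],[517,257],[517,286],[476,286]],.07))
print('door hinge, edge',P([[542,314],[464,361]],.132))
print('booth posts top',P([[447,218],[541,218],[541,312],[448,315]],.13))
print('jars',P([[397,225],[400,266],[403,302]],.036))
print('red',P([[357,311],[309,398]],.03),'mug',P([[215,276]],.085))
p,r=tool();print(p,r.as_matrix().round(3))
w=ctrl.camera_info('wrist');R=np.array(w['R']);t=np.array(w['t'])
print('wristcam centre in tool',r.inv().apply(-R.T@t-p),'axes rows in tool',(R@r.as_matrix()).round(3),w['fx'])
E
```

```text
die [[0.475, 0.262, 0.112]] [[0.477 0.265 0.096]
 [0.41  0.306 0.101]
 [0.444 0.245 0.126]]
hingetop,pin [[0.55, 0.295, 0.18]] [[0.465, 0.223, 0.15]]
stand [[0.602, -0.154, 0.07], [0.599, -0.249, 0.07], [0.531, -0.245, 0.07], [0.534, -0.151, 0.07]]
door hinge, edge [[0.457, -0.289, 0.132], [0.36, -0.113, 0.132]]
booth posts top [[0.681, -0.088, 0.13], [0.675, -0.299, 0.13], [0.462, -0.287, 0.13], [0.462, -0.082, 0.13]]
jars [[0.692, 0.026, 0.036], [0.593, 0.022, 0.036], [0.507, 0.017, 0.036]]
red [[0.49, 0.125, 0.03], [0.291, 0.241, 0.03]] mug [[0.574, 0.448, 0.085]]
[0.21594766 0.61254026 0.2304319 ] [[-0.943  0.332 -0.   ]
 [ 0.332  0.943 -0.002]
 [-0.    -0.002 -1.   ]]
wristcam centre in tool [ 0.07965763  0.00060072 -0.14242388] axes rows in tool [[ 0.     1.    -0.   ]
 [-0.951 -0.    -0.31 ]
 [-0.31   0.     0.951]] 297.8337757539744
```

```bash
cat >> h.py <<'E'
def die(o,yaw):
    "die pose: R columns x,y,z"
    s,c=np.sin(.5),np.cos(.5)
    B=np.array([[0,-1,0],[c,0,-s],[s,0,c]]).T if 0 else np.c_[[0,c,s],[-1,0,0],[0,-s,c]]
    return np.array(o),Ro.from_euler('z',yaw).as_matrix()@B
def grip_die(Rd): return Ro.from_matrix(np.c_[Rd[:,1],Rd[:,0],-Rd[:,2]])
E
python3 - <<'E'
from h import *
o,Rd=die([.475,.262,.112],0)
print(togo(o+Rd@[0,0,.2],grip_die(Rd)))
E
```

```text
(array([-15.71, -13.4 ,  -2.26]), array([-2.85,  0.48, -1.9 ]))
```

```bash
python3 -m jog '[[[85,-0.5,-0.84,-0.8,0,0,0],[85,-1,-0.84,-0.8,0,0,0],[85,-1,-0.84,-0.6,0,0,0],[85,-1,-0.84,0,0,0,0],[85,-1,-0.84,0,0,0,0],[85,-1,-0.84,0,0,0,0],[85,-1,-0.84,0,0,0,0],[85,-1,-0.84,0,0,0,0],[85,-1,-0.84,0,0,0,0],[85,-1,-0.84,0,0,0,0],[85,-1,-0.84,0,0,0,0],[85,-1,-0.84,0,0,0,0]]]' && python3 -m jog '[[[85,-1,-0.84,0,0,0,0],[85,-1,-0.84,0,0,0,0],[85,-1,-0.84,0,0,0,0],[85,-1,-0.84,0,0,0,0],[85,-0.2,0,0,-0.95,0.16,-0.63],[85,0,0,0,-0.95,0.16,-0.63],[85,0,0,0,-0.95,0.16,-0.63],[85,0,0,0,0,0,0],[85,0,0,0,0,0,0]]]'
python3 - <<'E'
from h import *
c=save('wrist','w1'); cv2.imwrite('pics/v3.png',cv2.resize(cv2.imread('pics/w1.png'),(800,600)))
o,Rd=die([.475,.262,.112],0)
print(tool()[0], tool()[1].as_matrix().round(3))
E
```

```text
clock: 1.6
tool_pos: [0.4037, 0.2787, 0.286]
ee_rot: [-0.0, 0.169, 0.986, -0.0]
ft_force: [-0.6, -0.0, -0.4]
gripper_width: 0.997
grip_force: 0.0
clock: 2.72
tool_pos: [0.4732, 0.1665, 0.2854]
ee_rot: [-0.004, 0.026, 0.977, 0.212]
ft_force: [-0.8, -0.1, -1.2]
gripper_width: 0.995
grip_force: 0.0
[0.47312791 0.16705572 0.28556096] [[-0.999  0.05   0.004]
 [ 0.047  0.908  0.415]
 [ 0.017  0.415 -0.91 ]]
```

View pics/v3.png

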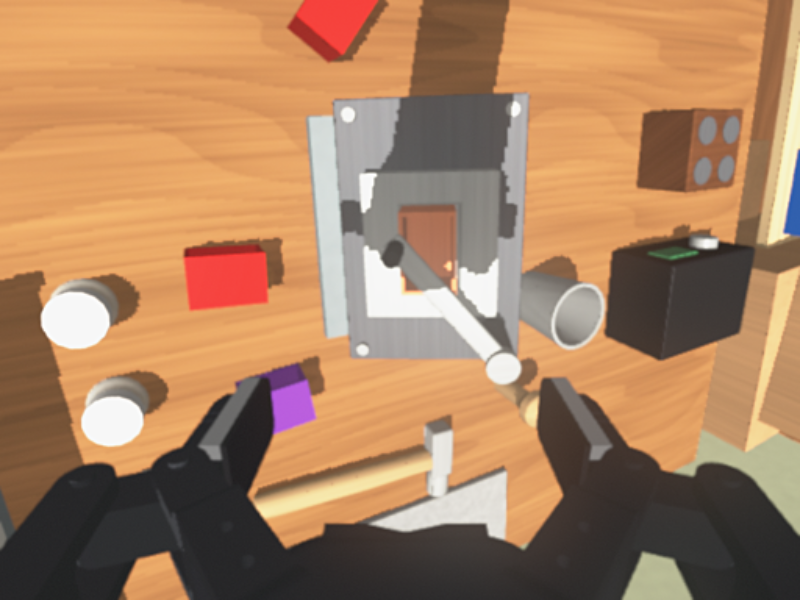

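The wrist picture shows the brown copper box at (428,250) in the die cavity, under the bar. The pin is at (392,250) and the hinge at (503,367). Block face corners are near (362,173), (500,170), (497,316) and (365,318); plate corners near (333,100), (527,93), (519,357) and (350,357). The red box at (228,277) and the purple box at (290,395) lie on the table, so the choice is confirmed.

```bash
cat > fit.py <<'E'
from h import *
from scipy.optimize import least_squares
def fit(c,uv,pts,x0,zo=.112):
    def f(p):
        o,R=die([p[0],p[1],zo],p[2]); return (proj(c,o+np.array(pts)@R.T)-uv).ravel()
    s=least_squares(f,x0,loss='soft_l1'); return s.x,s.fun.reshape(-1,2)
E
python3 - <<'E'
from fit import *
c=load('w1'); g=cv2.cvtColor(c['im'],cv2.COLOR_RGB2GRAY)
uv=np.array([[333,100],[527,93],[350,357],[362,173],[500,170],[497,316],[365,318]])*.64
r=cv2.cornerSubPix(g,uv.astype(np.float32).reshape(-1,1,2).copy(),(3,3),(-1,-1),(cv2.TERM_CRITERIA_EPS+cv2.TERM_CRITERIA_MAX_ITER,50,.01)).reshape(-1,2)
print((r-uv).round(1).tolist())
pts=np.array([[-75,110,-35],[75,110,-35],[-75,-110,-35],[-50,55,0],[50,55,0],[50,-55,0],[-50,-55,0]])/1e3
for q in (uv,r):
    x,e=fit(c,q,pts,[.475,.262,0]); print(x.round(4),e.round(1).tolist())
o,R=die([x[0],x[1],.112],x[2])
hz=o+R@[.052,-.08,.035]; print('hinge proj',proj(c,hz)/.64)
n=R[:,2]; pin=plane(c,np.array([[393,246]])*.64,o+.069*n,n)[0]; l=R.T@(pin-o); print('pin die',l, 'pin ctr dist',np.hypot(l[0]-.052,l[1]+.08),'pin world',pin)
a=np.arctan2(l[1]+.08,l[0]-.052)-np.arctan2(80,-52); print('joint',a)
# part top rim
print('depth part floor', R.T@(depthpt(c,np.array([[430,230]])*.64)[0]-o), 'face', R.T@(depthpt(c,np.array([[480,200]])*.64)[0]-o))
E
```

```text
[[-0.4, 0.5], [-0.1, 0.3], [0.0, -0.0], [-0.4, -0.4], [0.4, -1.2], [-1.8, 0.2], [1.1, -1.2]]
[ 0.4725  0.2677 -0.0264] [[-0.5, -0.7], [2.1, -0.4], [-0.1, 1.4], [-0.8, 0.6], [0.2, 0.5], [-0.9, 0.0], [2.2, -1.2]]
[ 0.4722  0.2673 -0.0293] [[-0.2, -1.6], [2.1, -0.8], [-0.6, 1.2], [-0.6, 0.6], [-0.4, 1.6], [0.5, -0.2], [0.6, -0.3]]
hinge proj [[501.97963591 365.41615951]]
pin die [-0.02083439  0.01583683  0.069     ] pin ctr dist 0.12037253514053697 pin world [0.45485922 0.21643289 0.16256466]
joint 0.07348466967738387
depth part floor [-0.00031072  0.01064807 -0.01281733] face [0.03618733 0.03464631 0.00146218]
```

```bash
cat >> h.py <<'E'
O,RD=die([.4722,.2675,.112],-.028)
def dp(x,y,z): return O+RD@(np.array([x,y,z])/1e3)
def rotd(deg): return grip_die(RD)*Ro.from_euler('z',-deg,degrees=True)
def pinp(j,z):
    f=np.arctan2(80,-52)+j; return dp(52+115*np.cos(f),-80+115*np.sin(f),z)
E
python3 - <<'E'
from h import *
Rg=rotd(60); print('turn then',togo(pinp(.08,100),Rg))
p,r=tool(); print('shift in goal frame',Rg.inv().apply(pinp(.08,100)-p)/.025)
js=[.08]+list(np.arange(.25,1.46,.15)); 
for a,b in zip(js,js[1:]): print(round(b,2),(Rg.inv().apply(pinp(b,42)-pinp(a,42))/.025).round(2))
E
```

```text
turn then (array([ 0.56, -0.26,  4.05]), array([-0.35, -0.25, -6.14]))
shift in goal frame [0.75751035 0.24825255 4.01753203]
0.25 [ 0.24 -0.74  0.  ]
0.4 [ 0.1  -0.68 -0.  ]
0.55 [-0.   -0.69  0.  ]
0.7 [-0.11 -0.68  0.  ]
0.85 [-0.21 -0.66 -0.  ]
1.0 [-0.3  -0.62  0.  ]
1.15 [-0.39 -0.57  0.  ]
1.3 [-0.47 -0.5  -0.  ]
1.45 [-0.54 -0.43 -0.  ]
```

```bash
python3 -m jog '[[[40,0,0,0,-0.05,-0.04,-0.88],[40,0,0,0,-0.05,-0.04,-0.88],[40,0,0,0,-0.05,-0.04,-0.88],[40,0,0,0,-0.05,-0.04,-0.88],[40,0,0,0,-0.05,-0.04,-0.88],[40,0,0,0,-0.05,-0.04,-0.88],[40,0,0,0,-0.05,-0.04,-0.88],[40,0.4,0.15,0.8,0,0,0],[40,0.36,0.1,0.8,0,0,0],[40,0,0,0.8,0,0,0],[40,0,0,0,0,0,0],[40,0,0,0,0,0,0]]]'
python3 - <<'E'
from h import *
c=save('wrist','w2'); cv2.imwrite('pics/v4.png',cv2.resize(cv2.imread('pics/w2.png'),(800,600)))
print(togo(pinp(.08,42),rotd(60)), 'pin proj',proj(c,pinp(.08,69))/.64, proj(c,pinp(.0,69))/.64)
E
```

```text
clock: 4.28
tool_pos: [0.4597, 0.1838, 0.227]
ee_rot: [0.13, -0.474, 0.845, 0.212]
ft_force: [0.3, -0.1, 0.3]
gripper_width: 0.471
grip_force: 0.0
(array([0.03, 0.06, 3.98]), array([-0.02,  0.03,  0.02])) pin proj [[406.77817313 307.69981217]] [[423.68656788 315.10038812]]
```

View pics/v4.png

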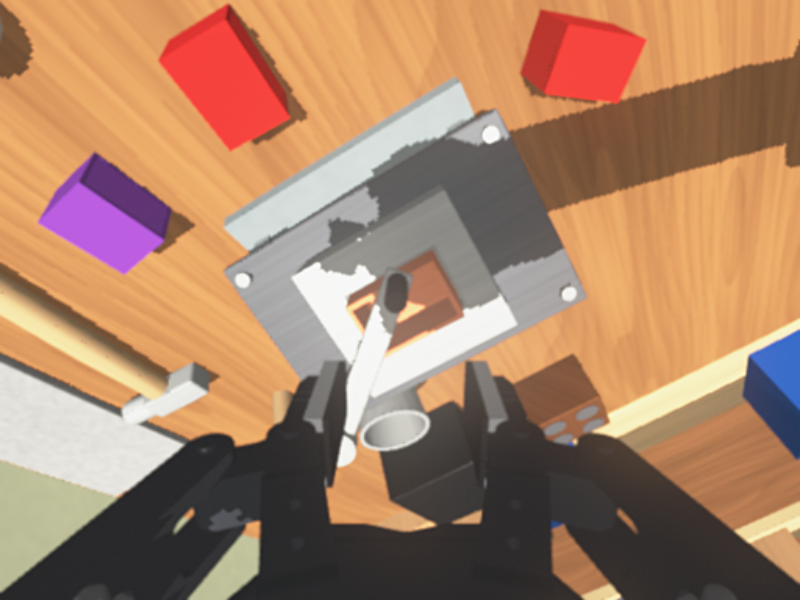

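The pin sits between the fingers' lines, its top at about (396,302) against a predicted (407,308). I descend around it and swing.

```bash
python3 -m jog '[[[40,0,0,0.8,0,0,0],[40,0,0,0.8,0,0,0],[40,0,0,0.8,0,0,0],[40,0,0,0.8,0,0,0],[40,0,0,0.75,0,0,0],[40,0,0,0,0,0,0],[40,0.24,-0.74,0,0,0,0],[40,0.1,-0.68,0,0,0,0],[40,0,-0.69,0,0,0,0],[40,-0.11,-0.68,0,0,0,0],[40,-0.21,-0.66,0,0,0,0],[40,-0.3,-0.62,0,0,0,0]]]' && python3 -m jog '[[[40,-0.39,-0.57,0,0,0,0],[40,-0.47,-0.5,0,0,0,0],[40,-0.54,-0.43,0,0,0,0],[40,0,0,0,0,0,0],[40,0,0,0,0,0,0]]]'
python3 - <<'E'
from h import *
print(RD.T@(tool()[0]-O), RD.T@(pinp(1.45,42)-O))
E
```

```text
clock: 5.82
tool_pos: [0.553, 0.1888, 0.1186]
ee_rot: [0.13, -0.473, 0.845, 0.212]
ft_force: [-1.4, 1.6, -0.9]
gripper_width: 0.469
grip_force: 0.5
clock: 6.45
tool_pos: [0.6016, 0.1979, 0.1243]
ee_rot: [0.13, -0.474, 0.845, 0.212]
ft_force: [-0.1, -0.1, -0.2]
gripper_width: 0.469
grip_force: 0.0
[-0.05198099 -0.13127862  0.04242661] [-0.05127074 -0.13059796  0.042     ]
```

```bash
python3 - <<'E'
from h import *
p,r=tool(); G=dp(0,0,130)
print(togo(G,rotd(0)))
E
```

```text
(array([ 0.79,  5.58, -3.52]), array([0.  , 0.03, 6.02]))
```

```bash
python3 -m jog '[[[40,0,0,-0.9,0,0,0],[40,0,0,-0.9,0,0,0],[85,0,0,-0.9,0,0,0],[85,0,0,-0.8,0,0,0],[85,0.2,0.9,0,0,0,0],[85,0.2,0.9,0,0,0,0],[85,0.2,0.9,0,0,0,0],[85,0.2,0.9,0,0,0,0],[85,0,0.98,0,0,0,0],[85,0,1,0,0,0,0],[85,0,0,0,0,0,0.86],[85,0,0,0,0,0,0.86]]]' && python3 -m jog '[[[85,0,0,0,0,0,0.86],[85,0,0,0,0,0,0.86],[85,0,0,0,0,0,0.86],[85,0,0,0,0,0,0.86],[85,0,0,0,0,0,0.86],[85,0,0,0,0,0,0],[85,0,0,0,0,0,0]]]'
python3 - <<'E'
from h import *
c=save('wrist','w3'); cv2.imwrite('pics/v5.png',cv2.resize(cv2.imread('pics/w3.png'),(800,600)))
print(togo(dp(0,0,5),rotd(0)))
P=[[-50,55,0],[50,55,0],[50,-55,0],[-50,-55,0],[-20,30,24],[20,30,24],[20,-30,24],[-20,-30,24]]
print((proj(c,[dp(*q) for q in P])/.64).round(0).tolist())
E
```

```text
clock: 7.95
tool_pos: [0.4698, 0.2051, 0.2259]
ee_rot: [0.096, -0.34, 0.907, 0.229]
ft_force: [0.6, 0.3, -0.1]
gripper_width: 0.997
grip_force: 0.0
clock: 8.82
tool_pos: [0.4703, 0.2053, 0.2257]
ee_rot: [0.006, 0.013, 0.968, 0.249]
ft_force: [-0.2, 0.4, -0.6]
gripper_width: 0.992
grip_force: 0.0
(array([ 0.02, -0.01,  4.99]), array([0.02, 0.03, 0.01]))
[[316.0, 184.0], [491.0, 184.0], [480.0, 358.0], [326.0, 358.0], [366.0, 235.0], [440.0, 235.0], [438.0, 337.0], [369.0, 337.0]]
```

View pics/v5.png

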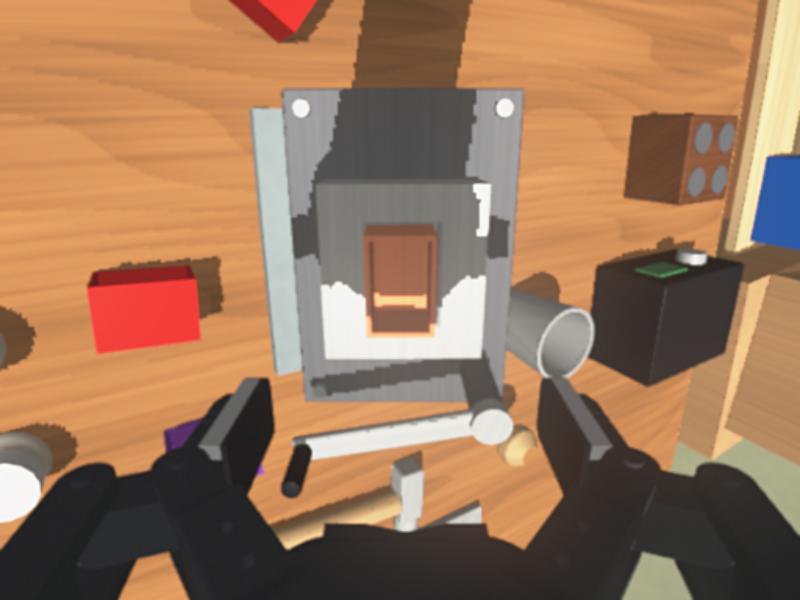

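The bar lies aside beyond the die, pin at (295,470). The open copper box rim is at (364..438, 228..337), within a few pixels of my prediction. I descend and grip.

```bash
python3 -m jog '[[[85,0,0,0.9,0,0,0],[85,0,0,0.9,0,0,0],[85,0,0,0.9,0,0,0],[85,0,0,0.9,0,0,0],[85,0,0,0.8,0,0,0],[85,0,0,0.5,0,0,0],[85,0,0,0.25,0,0,0],[85,0,0,0,0,0,0],[45,0,0,0,0,0,0],[45,0,0,0,0,0,0],[40,0,0,0,0,0,0],[34,0,0,0,0,0,0]]]' && python3 -m jog '[[[30,0,0,0,0,0,0],[30,0,0,0,0,0,0],[30,0,0,0,0,0,0]]]'
python3 - <<'E'
from h import *
print(RD.T@(tool()[0]-O),togo(dp(0,0,0),rotd(0)))
E
```

```text
clock: 10.38
tool_pos: [0.4734, 0.2668, 0.1134]
ee_rot: [0.006, 0.014, 0.968, 0.249]
ft_force: [-1.8, -3.6, 6.1]
gripper_width: 0.451
grip_force: 60.4
clock: 10.75
tool_pos: [0.4734, 0.2668, 0.1134]
ee_rot: [0.006, 0.014, 0.968, 0.249]
ft_force: [-1.7, -4.8, 5.8]
gripper_width: 0.456
grip_force: 60.4
[ 0.00011051 -0.00121654  0.00156526] (array([ 0.05, -0.  ,  0.06]), array([0.02, 0.03, 0.  ]))
```

```bash
python3 -m jog '[[[30,0,0,-0.2,0,0,0],[30,0,0,-0.3,0,0,0],[30,0,0,-0.4,0,0,0],[30,0,0,-0.5,0,0,0],[30,0,0,-0.6,0,0,0],[30,0,0,-0.8,0,0,0],[30,0,0,-0.8,0,0,0],[30,0,0,-0.8,0,0,0],[30,0,0,0,0,0,0]]]'
python3 - <<'E'
from h import *
S=np.array([.567,-.2,.28]); y=-.03
Rs=Ro.from_matrix(np.c_[[-np.sin(y),np.cos(y),0],[np.cos(y),np.sin(y),0],[0,0,-1]])
print(togo(S,Rs)); print(ctrl.state()['qpos'])
p,r=tool(); print(Rs.inv().apply(S-p)/.025)
E
```

```text
clock: 11.88
tool_pos: [0.4722, 0.2137, 0.2111]
ee_rot: [0.008, 0.014, 0.968, 0.249]
ft_force: [0.8, -0.8, -1.7]
gripper_width: 0.459
grip_force: 60.5
(array([ -4.34, -13.07, -10.3 ]), array([ 2.3 , -2.22,  8.79]))
[-0.0507973   0.2543392  -0.17603004  2.07700201 -0.6475132   0.78450211
  1.78235591]
[-16.42482066   4.28824545  -2.75569065]
```

```bash
python3 -m jog '[[[30,-0.31,-0.93,-0.74,0,0,0],[30,-0.31,-0.93,-0.74,0,0,0],[30,-0.31,-0.93,-0.74,0,0,0],[30,-0.31,-0.93,-0.74,0,0,0],[30,-0.31,-0.93,-0.74,0,0,0],[30,-0.31,-0.93,-0.74,0,0,0],[30,-0.31,-0.93,-0.74,0,0,0],[30,-0.31,-0.93,-0.74,0,0,0],[30,-0.31,-0.93,-0.74,0,0,0],[30,-0.31,-0.93,-0.74,0,0,0],[30,-0.31,-0.93,-0.74,0,0,0],[30,-0.31,-0.93,-0.74,0,0,0]]]' && python3 -m jog '[[[30,-0.31,-0.93,-0.74,0,0,0],[30,-0.31,-0.93,-0.74,0,0,0],[30,0,0,0,0.23,-0.22,0.88],[30,0,0,0,0.23,-0.22,0.88],[30,0,0,0,0.23,-0.22,0.88],[30,0,0,0,0.23,-0.22,0.88],[30,0,0,0,0.23,-0.22,0.88],[30,0,0,0,0.23,-0.22,0.88],[30,0,0,0,0.23,-0.22,0.88],[30,0,0,0,0.23,-0.22,0.88],[30,0,0,0,0.23,-0.22,0.88],[30,0,0,0,0.23,-0.22,0.88]]]' && python3 -m jog '[[[30,0,0,0,0,0,0],[30,0,0,0,0,0,0]]]'
python3 - <<'E'
from h import *
c=save('wrist','w4'); cv2.imwrite('pics/v6.png',cv2.resize(cv2.imread('pics/w4.png'),(800,600)))
print(tool()[1].as_matrix().round(3),ctrl.state()['qpos'])
E
```

```text
clock: 13.38
tool_pos: [0.5531, -0.1401, 0.269]
ee_rot: [0.005, 0.014, 0.968, 0.249]
ft_force: [-0.1, 0.2, -1.4]
gripper_width: 0.455
grip_force: 60.6
clock: 14.88
tool_pos: [0.5665, -0.1978, 0.2791]
ee_rot: [-0.004, 0.719, 0.695, -0.002]
ft_force: [0.5, -0.2, -0.8]
gripper_width: 0.457
grip_force: 60.6
clock: 15.12
tool_pos: [0.5664, -0.1986, 0.2792]
ee_rot: [-0.004, 0.716, 0.698, -0.001]
ft_force: [-0.5, -1.4, -1.6]
gripper_width: 0.453
grip_force: 60.6
[[ 0.027  1.    -0.007]
 [ 1.    -0.027  0.003]
 [ 0.003 -0.007 -1.   ]] [-0.07060436  0.35511952  0.45654262  1.69722587 -0.17051306  1.13597936
  0.407312  ]
```

View pics/v6.png

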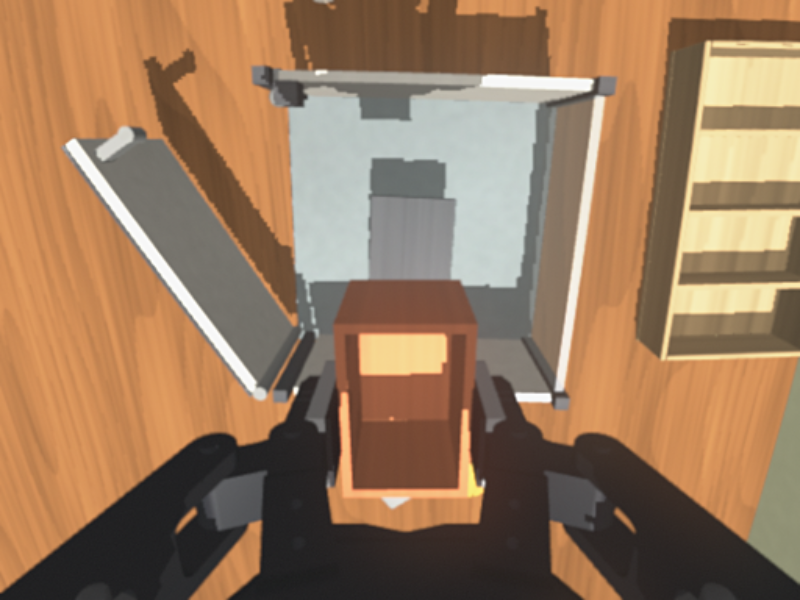

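The wrist view shows the held box at the centre, open side toward the camera. The stand's +y end corners are at (370,197) and (455,199). Booth posts are at (263,75), (604,85) and (560,400). The door's top rail runs from the hinge at (262,392) to the edge at (72,146).

```bash
python3 - <<'E'
from h import *
c=load('w4');k=.64;g=cv2.cvtColor(c['im'],cv2.COLOR_RGB2GRAY)
P=lambda uv,z,c=c: plane(c,np.array(uv)*k,[0,0,z])
# stand end corners: lines fitted from edges by gradient
ed=cv2.Sobel(g.astype(float),cv2.CV_64F,1,0,ksize=3)
rows=range(134,176); L=[(231+np.argmax(abs(ed[r,231:243])),r) for r in rows]; R_=[(284+np.argmax(abs(ed[r,284:297])),r) for r in rows]
ey=cv2.Sobel(g.astype(float),cv2.CV_64F,0,1,ksize=3)
T=[(u,120+np.argmax(abs(ey[120:134,u]))) for u in range(243,284)]
def line(px,z):
    X=plane(c,px,[0,0,z])[:,:2]; vx,vy,x,y=cv2.fitLine(X.astype(np.float32),cv2.DIST_HUBER,0,1e-4,1e-4).ravel(); return np.array([x,y]),np.array([vx,vy])
for n,q in(('L',L),('R',R_),('T',T)):
    x,v=line(q,.07); print(n,x.round(4),v.round(3),q[0],q[-1])
st=P([[370,197],[455,199]],.07);print(st)
print('posts',P([[263,75],[604,85],[560,400]],.13).round(4).tolist())
print('door hinge,edge',P([[262,392],[72,146]],.132).round(4).tolist())
t=load('top0'); gt=t['im'].astype(int).sum(2)
x0,x1,y0,y1=295,340,155,192
m=(gt[y0:y1,x0:x1]<0); 
print(proj(t,[[.5665,-.2,.07]]))
cv2.imwrite('pics/v7.png',np.hstack([cv2.resize(cv2.imread('pics/top0.png')[150:195,290:345],(660,540),interpolation=cv2.INTER_NEAREST)]))
E
```

```text
L [ 0.5364 -0.1907] [0.061 0.998] (np.int64(236), 134) (np.int64(236), 175)
R [ 0.6018 -0.1932] [0.073 0.997] (np.int64(291), 134) (np.int64(288), 175)
T [ 0.5689 -0.1589] [ 0.998 -0.062] (243, np.int64(126)) (283, np.int64(128))
[[ 0.54001277 -0.15768757  0.07      ]
 [ 0.60353758 -0.16074445  0.07      ]]
posts [[0.4859, -0.0788, 0.13], [0.6848, -0.089, 0.13], [0.6742, -0.2976, 0.13]]
door hinge,edge [[0.4617, -0.2852, 0.132], [0.3627, -0.1136, 0.132]]
[[317.82375918 173.75724157]]
```

View pics/v7.png

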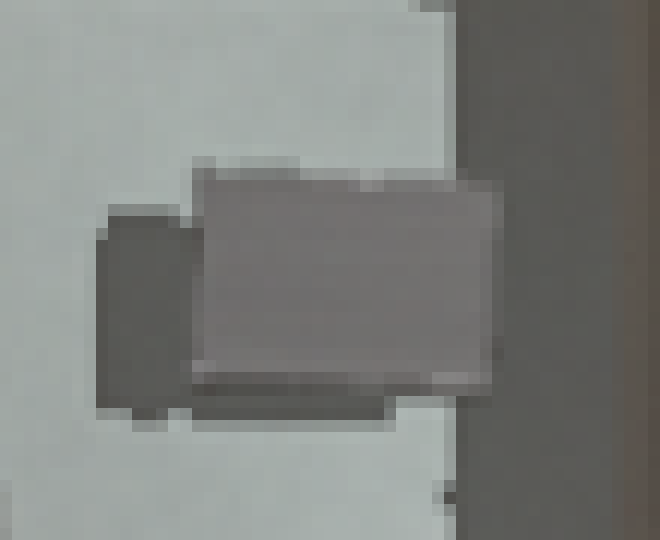

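Crop: the stand's top spans (192..498, 170..385), which agrees with the wrist result. Centre is about (0.5685,-0.204), yaw about -0.06.

```bash
cat >> h.py <<'E'
SY=-.06
RS=Ro.from_matrix(np.c_[[-np.sin(SY),np.cos(SY),0],[np.cos(SY),np.sin(SY),0],[0,0,-1]])
SC=np.array([.5685,-.204,.07])
E
python3 - <<'E'
from h import *
c=load('w4');p,r=tool()
for dx in(0,.0012,.003): print((proj(c,[p+r.apply([dx+a,b,-.0224]) for a,b in((.03,-.02),(.03,.02),(-.03,.02),(-.03,-.02))])/.64).round(0).tolist())
g=c['im'].astype(int); 
for v in range(200,216): print(v,g[v,230:290:15].sum(1)) if 0 else None
col=g[185:325,256].sum(1); d=np.diff(col); print([(185+i,int(d[i])) for i in range(len(d)) if abs(d[i])>40])
print(togo(SC+[0,0,.04],RS), RS.apply([-.0012,0,0]))
E
```

```text
[[333.0, 330.0], [476.0, 330.0], [467.0, 502.0], [342.0, 502.0]]
[[333.0, 326.0], [477.0, 326.0], [467.0, 499.0], [342.0, 499.0]]
[[332.0, 320.0], [477.0, 320.0], [467.0, 495.0], [342.0, 495.0]]
[(212, 124), (213, 117), (238, -48), (239, -169), (240, -91), (269, -41), (311, 66), (312, 189), (313, 82), (317, 77), (321, -89), (322, -124), (323, -51)]
(array([-0.22,  0.14,  6.78]), array([-0.04, -0.02,  0.19])) [-7.19568078e-05 -1.19784065e-03  0.00000000e+00]
```

```bash
python3 -m jog '[[[30,-0.14,0.07,0.5,0,0,0.19],[30,-0.13,0.07,0.8,0,0,0],[30,0,0,0.9,0,0,0],[30,0,0,0.9,0,0,0],[30,0,0,0.9,0,0,0],[30,0,0,0.8,0,0,0],[30,0,0,0.7,0,0,0],[30,0,0,0.6,0,0,0],[30,0,0,0.5,0,0,0],[30,0,0,0.3,0,0,0],[30,0,0,0.2,0,0,0],[30,0,0,0.1,0,0,0]]]' && python3 -m jog '[[[30,0,0,0,0,0,0],[30,0,0,0,0,0,0]]]'
python3 - <<'E'
from h import *
print(togo(SC+[0,0.0012,.0196],RS)); print(tool()[0])
E
```

```text
clock: 16.68
tool_pos: [0.569, -0.2052, 0.0998]
ee_rot: [-0.003, 0.729, 0.685, -0.001]
ft_force: [0.8, -0.1, -0.8]
gripper_width: 0.455
grip_force: 60.6
clock: 16.92
tool_pos: [0.569, -0.2052, 0.1001]
ee_rot: [-0.003, 0.729, 0.685, -0.001]
ft_force: [0.3, 0.5, -1.5]
gripper_width: 0.458
grip_force: 60.6
(array([ 0.09, -0.02,  0.42]), array([-0.03, -0.01, -0.01]))
[ 0.5690075  -0.20520283  0.10007852]
```

```bash
python3 -m jog '[[[30,0,-0.01,0.2,-0.03,0,0],[30,0,0,0.12,0,0,0],[30,0,0,0,0,0,0],[30,0,0,0,0,0,0]]]'; python3 -m jog '[[[30,0,0,0.04,0,0,0],[30,0,0,0,0,0,0]]]';python3 -m jog '[[[30,0,0,0.04,0,0,0],[30,0,0,0,0,0,0]]]'
```

```text
clock: 17.42
tool_pos: [0.5685, -0.2051, 0.0917]
ee_rot: [-0.001, 0.729, 0.685, 0.0]
ft_force: [0.7, 0.2, -1.0]
gripper_width: 0.454
grip_force: 60.6
clock: 17.68
tool_pos: [0.5685, -0.2051, 0.0907]
ee_rot: [-0.001, 0.729, 0.685, 0.0]
ft_force: [-0.4, 0.7, -0.5]
gripper_width: 0.456
grip_force: 60.6
clock: 17.92
tool_pos: [0.5684, -0.205, 0.0896]
ee_rot: [-0.001, 0.729, 0.685, 0.0]
ft_force: [-0.2, -0.2, -0.8]
gripper_width: 0.454
grip_force: 60.6
```

```bash
for i in 1 2 3; do python3 -m jog '[[[30,0,0,0.04,0,0,0],[30,0,0,0,0,0,0]]]' | grep -E "tool_pos|force"; done
```

```text
tool_pos: [0.5685, -0.2051, 0.0892]
ft_force: [-0.8, 1.6, 4.4]
grip_force: 61.3
tool_pos: [0.5686, -0.205, 0.0892]
ft_force: [-4.5, 3.0, 11.6]
grip_force: 62.3
tool_pos: [0.5686, -0.2049, 0.0891]
ft_force: [-6.6, 4.4, 19.3]
grip_force: 63.2
```

```bash
python3 -m jog '[[[30,0,0,-0.08,0,0,0],[30,0,0,-0.02,0,0,0],[38,0,0,0,0,0,0],[42,0,0,0,0,0,0],[46,0,0,0,0,0,0],[60,0,0,0,0,0,0],[75,0,0,0,0,0,0],[75,0,0,0,0,0,0]]]' ; python3 -m jog '[[[80,0,0,-0.4,0,0,0],[80,0,0,-0.8,0,0,0],[80,0,0,-1,0,0,0],[80,0,0,-1,0,0,0],[80,0,0,-1,0,0,0],[80,0,0,-1,0,0,0],[80,0,0,-1,0,0,0],[80,0,0,-1,0,0,0],[80,0,0,0,0,0,0]]]'
python3 - <<'E'
from h import *
c=save('wrist','w5'); cv2.imwrite('pics/v8.png',cv2.resize(cv2.imread('pics/w5.png'),(800,600)))
def S(x,y,z): return SC+RS.apply([y/1e3,x/1e3,-z/1e3])
print((proj(c,[S(a,b,0) for a,b in((-32,45),(32,45),(32,-45),(-32,-45))])/.64).round(0).tolist())
print((proj(c,[S(a,b,42) for a,b in((-20,30),(20,30),(20,-30),(-20,-30))])/.64).round(0).tolist(),ctrl.state()['qpos'])
E
```

```text
clock: 19.68
tool_pos: [0.5685, -0.2051, 0.0892]
ee_rot: [-0.001, 0.729, 0.685, 0.0]
ft_force: [1.1, 0.7, -0.5]
gripper_width: 0.873
grip_force: 0.0
clock: 20.8
tool_pos: [0.5699, -0.2062, 0.2728]
ee_rot: [0.001, 0.729, 0.685, 0.002]
ft_force: [-0.1, 0.1, -0.3]
gripper_width: 0.933
grip_force: 0.0
[[357.0, 188.0], [445.0, 188.0], [442.0, 304.0], [361.0, 304.0]]
[[371.0, 218.0], [432.0, 217.0], [431.0, 304.0], [373.0, 304.0]] [-0.0659825   0.36810081  0.46574448  1.70187484 -0.18370123  1.11354855
  0.39247503]
```

View pics/v8.png

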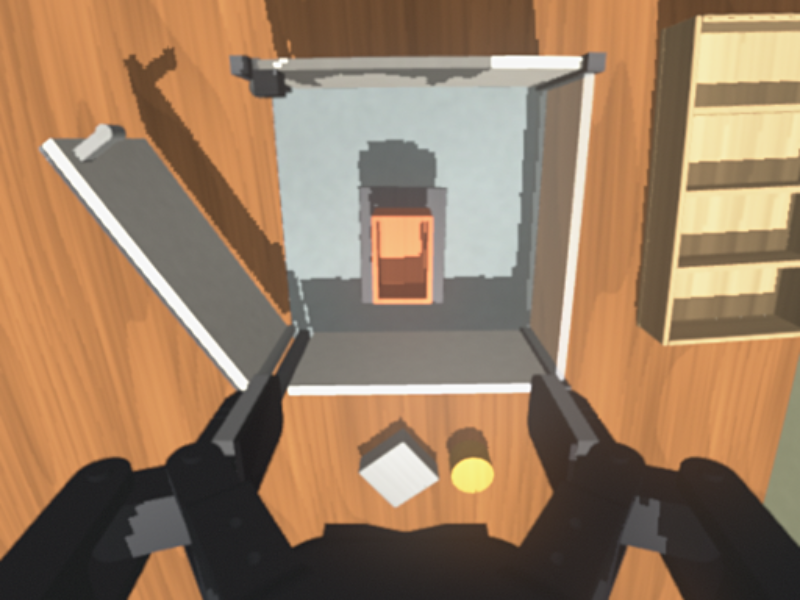

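The box stands centred on the stand: rim (371..433, 215..303) against a predicted (371..432, 218..304). The door stands open at left, its top edge at (45,147). Next is the door.

```bash
cat >> h.py <<'E'
H=np.array([.460,-.286,0])
def B(x,y,z): return H+Ro.from_euler('z',SY).apply([x/1e3,y/1e3,0])+[0,0,z/1e3]
def inB(p): return Ro.from_euler('z',-SY).apply(p-H)*1e3
E
python3 - <<'E'
from h import *
c=load('w5'); e=plane(c,np.array([[46,147]])*.64,[0,0,.132])[0]; l=inB(e); print('edge',l, 'angle',np.arctan2(-l[0],l[1])-np.arctan2(8,200))
print(togo(B(-104,76,270),RS)); print(inB(tool()[0]))
E
```

```text
edge [-109.42379512  165.85629879  132.        ] angle 0.5432205850807723
(array([-0.44, -8.32,  0.03]), array([ 0.01, -0.01, -0.01]))
[104.06659245  86.67941167 271.01140398]
```

```bash
python3 -m jog '[[[40,-0.05,-0.92,0,0,0,0],[20,-0.05,-0.92,0,0,0,0],[0,-0.05,-0.92,0,0,0,0],[0,-0.05,-0.92,0,0,0,0],[0,-0.05,-0.92,0,0,0,0],[0,-0.05,-0.92,0,0,0,0],[0,-0.05,-0.92,0,0,0,0],[0,-0.05,-0.92,0,0,0,0],[0,-0.05,-0.92,0,0,0,0],[0,0,0,0,0,0,0],[0,0,0,0,0,0,0]]]'
python3 - <<'E'
from h import *
print(togo(B(-104,76,85),RS),ctrl.state()['qpos'],inB(tool()[0]))
c=save('wrist','w6'); cv2.imwrite('pics/v9.png',cv2.resize(cv2.imread('pics/w6.png'),(800,600)))
E
```

```text
clock: 22.22
tool_pos: [0.3619, -0.2038, 0.2694]
ee_rot: [-0.001, 0.728, 0.685, 0.0]
ft_force: [-0.5, -0.3, 0.1]
gripper_width: -0.001
grip_force: 0.0
(array([-0.02, -0.04,  7.38]), array([-0.01, -0.01, -0.01])) [-0.06582451 -0.00839172  0.5053185   2.12070925  0.00298541  1.02987267
  0.3766784 ] [-102.82853534   76.12263112  269.44065071]
```

View pics/v9.png

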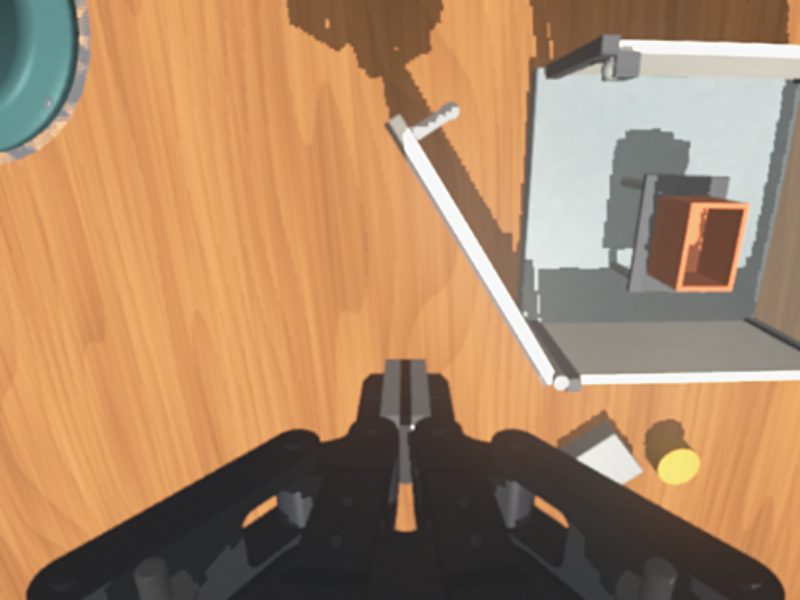

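The closed fingertips (405,365 down) stand on the outer side of the door, whose rail runs from (560,380) to (398,120). I descend to tip z about 105 mm, since the knuckles are wide, then push.

```bash
python3 -m jog '[[[0,0,0,0.9,0,0,0],[0,0,0,0.9,0,0,0],[0,0,0,0.9,0,0,0],[0,0,0,0.9,0,0,0],[0,0,0,0.9,0,0,0],[0,0,0,0.9,0,0,0],[0,0,0,0.7,0,0,0],[0,0,0,0.4,0,0,0],[0,0,0,0,0,0,0]]]'; python3 -m jog '[[[0,0.2,0.25,0,0,0,0],[0,0.2,0.25,0,0,0,0],[0,0.2,0.25,0,0,0,0],[0,0.2,0.25,0,0,0,0],[0,0.2,0.25,0,0,0,0],[0,0.2,0.25,0,0,0,0],[0,0.2,0.25,0,0,0,0],[0,0.2,0.25,0,0,0,0],[0,0.2,0.25,0,0,0,0],[0,0.2,0.25,0,0,0,0]]]'
python3 - <<'E'
from h import *
print(inB(tool()[0]))
E
```

```text
clock: 23.4
tool_pos: [0.3611, -0.2036, 0.1064]
ee_rot: [-0.002, 0.728, 0.685, -0.0]
ft_force: [-0.8, 0.2, 0.9]
gripper_width: 0.002
grip_force: 0.0
clock: 24.65
tool_pos: [0.4271, -0.1572, 0.107]
ee_rot: [-0.001, 0.729, 0.685, 0.0]
ft_force: [-0.3, -0.2, 0.1]
gripper_width: 0.002
grip_force: 0.2
[-40.60208638 126.5703836  106.97484266]
```

Now the last stretch, in small steps with the force read.

```bash
for i in 1 2 3 4 5 6; do python3 -m jog '[[[0,0.05,0.08,0,0,0,0],[0,0.05,0.08,0,0,0,0]]]' | grep -E "tool_pos|ft"; done
```

```text
tool_pos: [0.4308, -0.1553, 0.1069]
ft_force: [-0.2, 0.1, 0.1]
tool_pos: [0.435, -0.1531, 0.107]
ft_force: [-0.2, -0.6, 0.1]
tool_pos: [0.4376, -0.1515, 0.1067]
ft_force: [-4.5, -3.5, 0.6]
tool_pos: [0.444, -0.1483, 0.1071]
ft_force: [-0.2, 0.2, 0.4]
tool_pos: [0.4467, -0.1464, 0.1069]
ft_force: [-6.1, -2.6, 3.7]
tool_pos: [0.4468, -0.1453, 0.1062]
ft_force: [-16.1, -7.4, 9.5]
```

The force peaked, dropped, then rose against a stop, as a snap would. I back off and look.

```bash
python3 -m jog '[[[0,0,-0.3,0,0,0,0],[0,0,-0.6,0,0,0,0],[0,0,-0.6,0,0,0,0],[0,0,-0.5,-0.5,0,0,0],[0,0,0,-0.9,0,0,0],[0,0,0,-0.9,0,0,0],[0,0,0,-0.9,0,0,0],[0,0,0,-0.9,0,0,0],[0,0,0,-0.9,0,0,0],[0,0,0,-0.9,0,0,0],[0,0,0,0,0,0,0],[0,0,0,0,0,0,0]]]'
python3 - <<'E'
from h import *
c=save('wrist','w7'); t=save('top','t7'); s=save('scene','s7')
a=cv2.resize(cv2.imread('pics/w7.png'),(400,300)); b=cv2.resize(cv2.imread('pics/s7.png'),(400,300))
d=cv2.resize(cv2.imread('pics/t7.png')[120:252,130:370],(546,300))
cv2.imwrite('pics/v10.png',np.vstack([np.hstack([a,b]),np.hstack([d,np.zeros((300,254,3),np.uint8)])]))
print(ctrl.state()['ft_force'],inB(tool()[0]))
for n in(0,.1): print((proj(c,[B(-8*np.cos(n)-y*np.sin(n),y*np.cos(n)-8*np.sin(n),132) for y in(0,200)])/1.28).round().tolist())
E
```

```text
clock: 27.65
tool_pos: [0.4011, -0.141, 0.2538]
ee_rot: [-0.002, 0.729, 0.685, 0.0]
ft_force: [-0.4, 0.3, -0.6]
gripper_width: -0.0
grip_force: 0.0
[-0.3415498   0.38592885 -0.67104325] [-67.41015069 141.07575549 253.67435391]
[[246.0, 239.0], [256.0, 91.0]]
[[246.0, 239.0], [238.0, 92.0]]
```

View pics/v10.png

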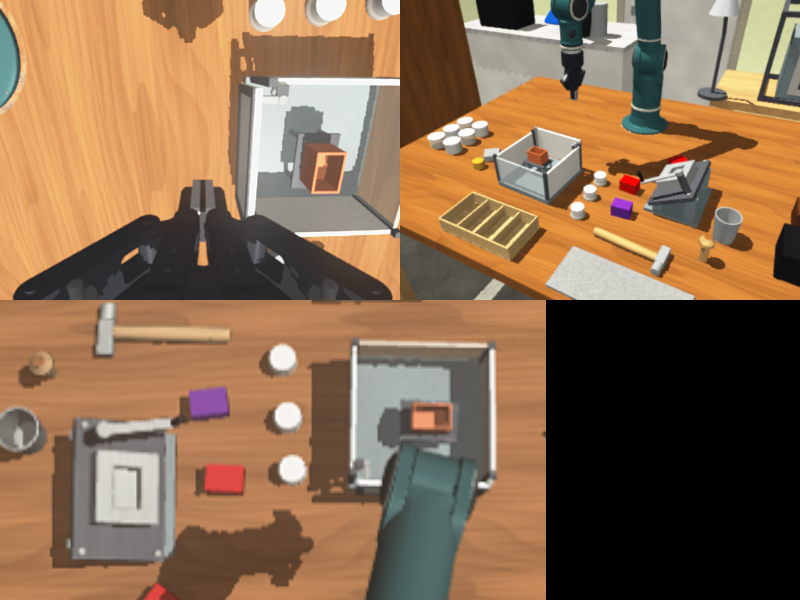

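The views show the bar aside, the box on the stand and the door apparently shut, its rail from (248,235) to (251,82) in the wrist tile. I check the angle numerically against the booth's wall rails.

```bash
python3 - <<'E'
from h import *
c=load('w7'); im=c['im'].astype(int)
m=(im.min(2)>190)
def fitl(pts,z):
    X=plane(c,pts,[0,0,z]); L=np.array([inB(p) for p in X])[:,:2]
    v=cv2.fitLine(L.astype(np.float32),cv2.DIST_HUBER,0,.01,.01).ravel(); return v.round(3)
O_,I=[],[]
for r in range(125,285,4):
    cols=np.where(m[r,295:340])[0]+295
    if len(cols)>2: O_.append((cols[0],r));I.append((cols[-1],r))
print(O_[::5],I[::5]); 
for q in(O_,I): v=fitl(q,.132); print('door',v,'angle',np.arctan2(-v[0]*np.sign(v[1]),abs(v[1])))
# -y wall rail and +y wall rail
W=[(u,280+np.mean(np.where(m[280:310,u])[0])) for u in range(350,490,5) if m[280:310,u].any()]
v=fitl(W,.12); print('wall-y',v,'rel',np.arctan2(v[1],v[0]))
W=[(u,95+np.mean(np.where(m[95:115,u])[0])) for u in range(370,500,5) if m[95:115,u].any()]
v=fitl(W,.12); print('wall+y',v,'rel',np.arctan2(v[1],v[0]))
E
```

```text
[(np.int64(326), 125), (np.int64(325), 145), (np.int64(324), 165), (np.int64(322), 185), (np.int64(321), 205), (np.int64(320), 225), (np.int64(319), 245), (np.int64(318), 265)] [(np.int64(339), 125), (np.int64(339), 145), (np.int64(339), 165), (np.int64(339), 185), (np.int64(339), 205), (np.int64(329), 225), (np.int64(327), 245), (np.int64(326), 265)]
door [ 6.00000e-03 -1.00000e+00 -8.52200e+00  1.22644e+02] angle 0.005999928
door [4.00000e-02 9.99000e-01 2.85800e+00 1.14123e+02] angle -0.040018663
wall-y [ 1.0000e+00  4.0000e-03  1.2377e+02 -2.9250e+00] rel 0.003999979
wall+y [1.00000e+00 1.00000e-02 7.56540e+01 2.07651e+02] rel 0.009999666
```

```bash
python3 -c "
from station import ctrl
print(ctrl.hand_in())"
```

```text
the job is handed in; nothing more can be done
None
```

I handed the job in at about 28 s: the bar is swung aside, the box stands open side up and centred on the stand, and the door is shut, within about 0.01 rad by camera. The pass/fail result was not shown.

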